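# Scan the trim-weight jar, then hold the shaker rotor heavy side down

## Task

Get the shaker rotor on the balancing stand ready for trimming. First turn the jar of trim weights on the spot until its striped label squarely faces the scanner's window and let go of it, left standing; then crank the rotor round by its handle to feel which side is the heavy one, and finish still gripping the handle and holding the rotor still with its heavy side straight down. Leave everything else on the bench where it is.

Things in the scene. Friction and masses are not known exactly. Their poses are not given: they have to be found in the camera images.
- jar_center (a point): centre, 37.5 mm above the bench, of the grey jar with a black lid standing before the scanner: 48 mm diameter, 75 mm tall, 250 g, loose. A striped paper label 29 x 50 mm is on one side only, with a 12 mm wide paper seal strip running from it up over the lid's edge to near the lid's middle; the point's x axis points out through the label's middle, z is up
- scan_window (a point): middle of the scanner's window. The scanner is a fixed grey block 90 x 60 x 85 mm (x, y, z of this point's axes) on the bench; the window is in the middle of its -y face, 45 mm up, and looks along -y at the jar, whose centre stands 86 to 96 mm before it. Turn the jar until its label points to this window
- axle_center (a point): fixed point on the balancing stand's level axle, in the rotor's middle, 150 mm above the bench. y runs along the axle towards the crank handle, z is up. The stand's upright (60 mm wide, 180 mm tall, y -80 to -44 mm) is on the side away from the handle; its base plate is 150 mm (x) by y -130 to +50 mm, 15 mm thick
- rotor (a joint): angle of the rotor, a closed grey drum, 110 mm diameter, 40 mm thick, turning endlessly either way about the axle (y): 0 with the handle at the top, growing as it goes from there to +x of axle_center. Hidden inside, 34 mm off the axle on an unknown side (not yet the lowest), is a 0.43 to 0.5 kg weight; all else is balanced. Friction of 0.19 N m holds the rotor wherever it is left
- handle_center (a point): middle of the crank handle, a black sleeve 18 mm diameter, 62 mm long, parallel to the axle and 40 mm off it, 85 mm from axle_center along y (65 mm clear of the drum), at first within 35 degrees of the top. It spins freely on its pin, so fingers from above can keep their orientation all round. Turning it takes about 5 N, up to 4 N more when lifting the heavy side, 4 N less when lowering it
- wellplate_center (a point): bystander: centre of a white well plate 86 x 128 x 14 mm
- disc_center (a point): bystander: centre of a steel disc 36 mm diameter, 10 mm thick, between the jar and the stand
- wrench_grip (a point): bystander: grip of a wrench 150 mm long, lying
- pot_center (a point): bystander: centre of a squat white jar without label, 64 mm diameter, 55 mm tall
- reagent_center (a point): bystander: centre of an amber bottle 60 mm diameter, 150 mm tall
- dish_center (a point): bystander: centre of a clear dish 90 mm diameter, 18 mm tall
- driver_grip (a point): bystander: grip of a screwdriver 160 mm long, lying
Not all that is in view belongs to the job. Leave any turquoise look-alike of the part that bears jar_center alone. Leave any purple look-alike of the part that bears scan_window alone.

How it is judged (in metres and radians):
On the way:
1. the jar stands with its label facing the scanner and is let go (y of scan_window in the frame of jar_center between -0.025 and 0.025 m and x of scan_window in the frame of jar_center between 0.03 and 0.13 m and distance of jar_center from where it was at the start of the episode below 0.04 m and angle between jar_center's own z axis and vertical below 0.1 rad and height (world z) of jar_center below 0.042 m and contact force between the fingers and jar below 0.1 N), for 0.2 s.
At the end, for the whole second after the job is handed in: the jar stands free within 40 mm of its first place with its label within about 15 degrees of the scanner's window; the fingers grip the crank handle (over 1 N) and hold the rotor at rest with its heavy side within 17 degrees of straight down (all of step 1 and angle between heavy_side's own z axis and vertical below 0.3 rad and angular speed of rotor below 0.2 rad/s and contact force between the fingers and handle above 1 N); the arm keeps its last pose, push and grip.
It fails at once if a bystander is pushed more than 25 mm from its place (distance of any of wellplate_center, disc_center, wrench_grip, pot_center, reagent_center, dish_center, driver_grip from where it was at the start of the episode above 0.025 m).
It also fails if it takes over 72 s, if anything falls off the work surface, if the arm or the gripper's body presses on something with over 40 N, if the wrist force passes 120 N, or if a joint passes its speed limit or range.

## Robot

A 6-joint arm with a two-finger parallel gripper is mounted at the origin on the work surface. World frame = base frame: x ahead of the robot, y to its left, z up, the work surface at z = 0. Lengths are in m, angles in degrees, forces in N, time in s.
With the tool pointing down it reaches from about 0.35 to 0.975 m from the base axis. Payload 4.9 kg.
Tool frame: the origin (TCP) lies at the very end of the fingers, on their centre line; the grasp point (between the pads) lies 19 mm behind it; z points along the fingers, y is the direction in which the jaws open and shut (so a half turn about z gives the same grasp; the last joint's range is limited). The gripper opens to 85 mm and grips with 20 to 120 N. Pads are 22 mm wide; open, the fingers measure 114 mm over their backs; the gripper's body (76 mm by 85 mm) begins 54 mm behind the grasp point. The pads swing forward as they close: fully open they stand 13 mm farther back than shut.
Start: joints at [-70.245, 3.019, 92.412, -0, 84.569, -6.818], TCP at [0.28, -0.559, 0.231] pointing down, gripper open.
Joint ranges: [-172.51, 172.51], [-57.92, 126.97], [3.15, 148.05], [-58.71, 238.71], [5.1, 150.11], [-179.66, 179.66]. Speed limits (degrees/s): [147.25, 147.25, 180, 180, 180, 180].

## Interface

Orientations are given as a 3x3 rotation matrix whose columns are the frame's x, y, z axes.
In Python, from cell import status, eyes, workorder gives the robot as it stands.
- The arm moves only by the tool move_arm, never from a script. Its argument "rows" is a list of rows, each an object of numbers: "dx", "dy", "dz": the shift along the tool's x, y, z in m; "twist": the turn about the tool's z in rad. In form: [{"dx": .., "dy": .., "dz": .., "twist": ..}, ...]. A call has 1 to 8 rows; each row is the pose to reach, as a shift and turn from the pose commanded when the call began, along the tool's axes at that moment; what a row does not reach only later rows make up. A row lasts 1/8 s, in which the tool goes at most 62.5 mm and 10.7 degrees, less where a joint would pass 70% of its speed; a pose out of reach is approached as far as the arm can. A call with a gripper value outside its range is refused whole. "grip" is the opening in per cent of the stroke, from 0 (shut) to 100 (fully open), set as the call begins (left out, the last holds). The fingers move at their own pace and stop on an object; the grip force is fixed at half the most. Time passes only in rows, so rows that repeat a pose let the fingers close. It gives the time, the measured TCP pose, the force and the opening at its end, in the units of the state.
- status.get_state(): the state, without advancing time (a new reading comes with each control period).
- eyes.camera(name): name is "scene" or "top"; returns (picture, depth): 400x640x3 uint8, red, green, blue; 400x640 float32, m along the optical axis (not along the pixel's ray), 0 where there is no reading.
- eyes.camera_model(name): a dict with "K" (3x3 intrinsics, pixels), "R" (3x3) and "t" (3): a world point X has camera coordinates R X + t. Camera axes: x right, y down, z forward; pixel columns grow to the right and rows downward; lengths in m; the calibration is good to about 2 mm. A picture is of the moment at which its call begins. camera_model takes no time and is no camera call.
- workorder.finish_job(): hands the job in, once; it reports no verdict.
The state is a dict: "clock": time; "q": joint angles; "joint_vel": joint speeds; "tau": joint torques, N m; "tcp_pos": TCP position; "tool_rot": TCP orientation; "contact_force": force on the tool from outside, world axes, zero at the start; "torque": the same for the moment, N m; "opening": finger opening in m.
Only numpy, scipy, OpenCV 4.12 (cv2) and the standard library are available. Lean on these libraries where they do the work, as an engineer would, in place of code of your own. Each camera call takes 0.05 s, during which the arm holds its last target.

## Working session

There is one attempt and no reset: what is moved stays moved. The work goes in short steps, Python scripts to look and compute and a tool call to move; the robot and the scene stay as the last step left them, time stands still between calls to the robot, and variables do not carry over. Pictures are saved under pics/ and viewed, and the job is handed in when it is done.

Besides the shell and the picture viewer there is one more tool, called after "Emit:" as name([rows], argument=value, ...), one row to a line, values as JSON. move_arm: Moves the arm, as the interface text tells. Its arguments: {"type":"object","properties":{"rows":{"type":"array"},"grip":{"type":"number"}},"required":["rows"]}

```bash
ls; mkdir -p pics; python3 - <<'E'
from cell import status, eyes
import cv2,numpy as np
s=status.get_state()
for k,v in s.items(): print(k,np.round(v,3).tolist())
for n in("scene","top"):
    p,d=eyes.camera(n); cv2.imwrite(f"pics/{n}0.png",p[:,:,::-1]); np.save(f"pics/{n}0.npy",d)
    m=eyes.camera_model(n); print(n,{k:np.round(v,4).tolist() for k,v in m.items()})
E
```

```text
pics
clock 0.0
q [-70.243, 3.058, 92.491, 0.001, 84.571, -6.817]
joint_vel [-0.02, -0.083, 0.042, -0.052, 0.056, -0.05]
tau [-0.0, -39.367, -37.018, -0.0, 0.007, -0.0]
tcp_pos [0.279, -0.558, 0.23]
tool_rot [[0.894, 0.447, -0.001], [0.447, -0.894, 0.002], [0.0, -0.002, -1.0]]
contact_force [-1.291, 0.253, -0.409]
torque [0.022, -0.007, -0.004]
opening 0.085
scene {'K': [[472.9686, 0.0, 316.1516], [0.0, 472.9686, 193.2734], [0.0, 0.0, 1.0]], 'R': [[0.123, 0.9924, -0.008], [0.8094, -0.105, -0.5778], [-0.5742, 0.0645, -0.8162]], 't': [-0.0614, -0.4075, 2.0239]}
top {'K': [[475.529, 0.0, 316.8721], [0.0, 475.529, 200.0915], [0.0, 0.0, 1.0]], 'R': [[-0.0299, -0.9994, -0.0173], [-0.9946, 0.0314, -0.0985], [0.0989, 0.0142, -0.995]], 't': [-0.0059, 0.6018, 1.3365]}
```

View pics/scene0.png

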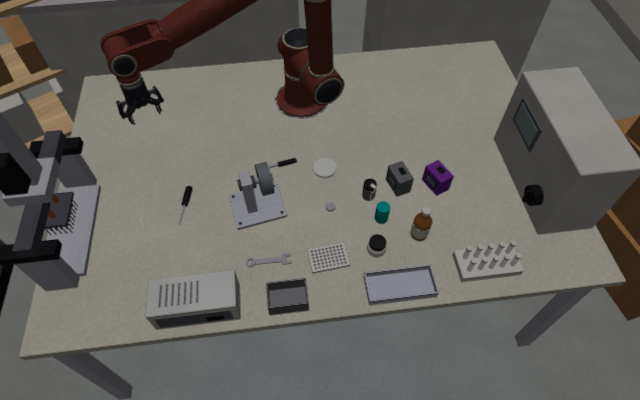

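View pics/top0.png

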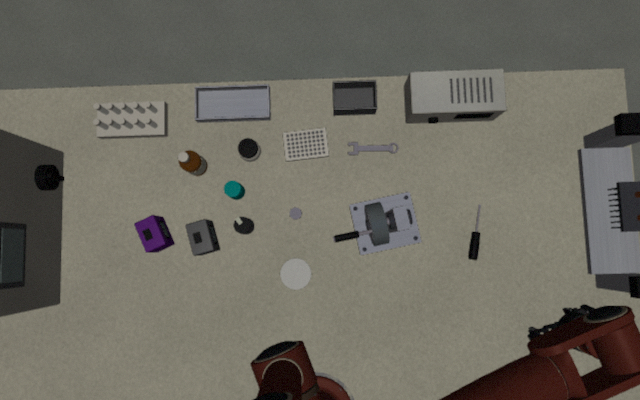

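Top view: the grey scanner is at (202,237) and its purple look-alike at (154,233). The black-lidded jar is at (243,225), the turquoise look-alike at (234,189), and the rotor with its handle at (345,237). I'll enlarge these.

```bash
python3 - <<'E'
import cv2,numpy as np
t=cv2.imread('pics/top0.png');s=cv2.imread('pics/scene0.png')
a=cv2.resize(t[195:265,180:270],None,fx=6,fy=6,interpolation=cv2.INTER_CUBIC)
b=cv2.resize(s[150:220,340:420],None,fx=6,fy=6,interpolation=cv2.INTER_CUBIC)
cv2.imwrite('pics/c1.png',a);cv2.imwrite('pics/c2.png',b)
cv2.imwrite('pics/c3.png',cv2.resize(t[185:260,325:425],None,fx=6,fy=6,interpolation=cv2.INTER_CUBIC))
cv2.imwrite('pics/c4.png',cv2.resize(s[145:230,220:310],None,fx=6,fy=6,interpolation=cv2.INTER_CUBIC))
E
```

```text
(no output)
```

View pics/c1.png

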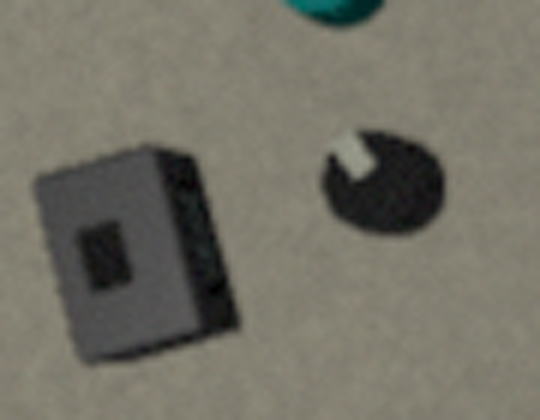

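View pics/c2.png

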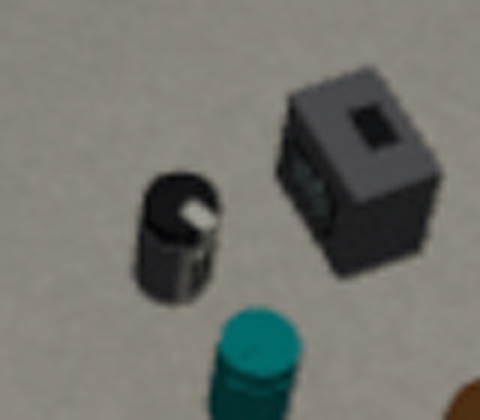

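View pics/c3.png

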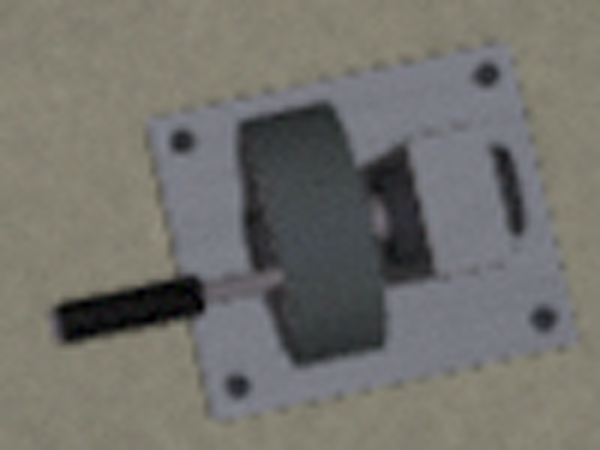

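View pics/c4.png

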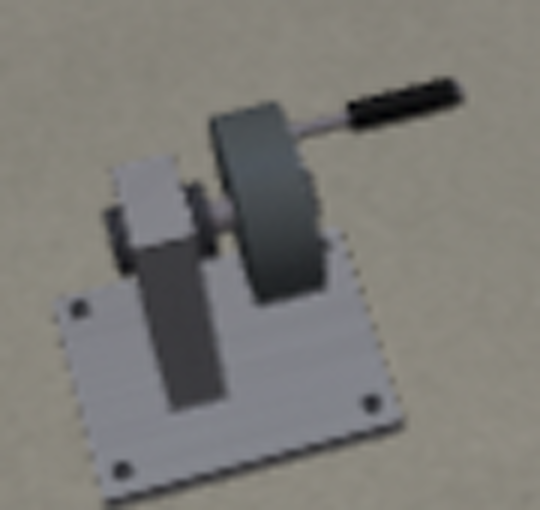

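```bash
cat > h.py <<'E'
import numpy as np,cv2
from cell import eyes
def ray(n,uv):
    m=eyes.camera_model(n);K,R,t=map(np.array,(m['K'],m['R'],m['t']))
    d=np.linalg.inv(K)@np.array([uv[0],uv[1],1.]);return -R.T@t,R.T@d
def onz(n,uv,z):
    c,d=ray(n,uv);return c+d*(z-c[2])/d[2]
def tri(a,b):
    (c1,d1),(c2,d2)=ray('top',a),ray('scene',b)
    s=np.linalg.lstsq(np.c_[d1,-d2],c2-c1,rcond=None)[0]
    p,q=c1+s[0]*d1,c2+s[1]*d2;return (p+q)/2,np.linalg.norm(p-q)
def cloud(n,d):
    m=eyes.camera_model(n);K,R,t=map(np.array,(m['K'],m['R'],m['t']))
    v,u=np.mgrid[:400,:640];P=np.stack([(u-K[0,2])/K[0,0]*d,(v-K[1,2])/K[1,1]*d,d],-1)
    return (P-t)@R
def cr(x,y,o): return ((x+.5)/6-.5+o[0],(y+.5)/6-.5+o[1])
E
python3 - <<'E'
from h import *
np.set_printoptions(precision=4,suppress=True)
t=cv2.imread('pics/top0.png');D=np.load('pics/top0.npy');P=cloud('top',D)
print('scanner top')
q=[onz('top',cr(*c,(180,195)),.085) for c in[(36,180),(150,147),(200,332),(88,362)]]
q=np.array(q);print(q);print('c',q.mean(0),[np.linalg.norm(q[i]-q[(i+1)%4]) for i in range(4)])
print('base');b=np.array([onz('top',cr(*c,(325,185)),.015) for c in[(150,122),(508,42),(578,345),(212,418)]])
print(b,[np.linalg.norm(b[i]-b[(i+1)%4]) for i in range(4)])
print('handle',tri(cr(55,325,(325,185)),cr(460,92,(220,145))),tri(cr(202,292,(325,185)),cr(352,117,(220,145))))
sub=P[205:245,225:262]
m=(sub[...,2]>.068)&(sub[...,2]<.085)
print('lid',m.sum(),sub[m].mean(0),sub[m].min(0),sub[m].max(0))
g=t[205:245,225:262].min(-1)
st=m&(g>90);print('strip',st.sum(),sub[st].mean(0)); 
vv,uu=np.nonzero(g>200-200+95)
print(g.max())
for x,y in[(352,132),(360,182),(352,157),(335,150),(372,165)]:print(onz('top',cr(x,y,(180,195)),.075))
E
```

```text
scanner top
[[0.5394 0.3384 0.085 ]
 [0.553  0.2857 0.085 ]
 [0.4678 0.2634 0.085 ]
 [0.4557 0.3148 0.085 ]]
c [0.504  0.3006 0.085 ] [np.float64(0.05435769812309106), np.float64(0.088109336187263), np.float64(0.052781553214607445), np.float64(0.08703079097464524)]
base
[[ 0.5857 -0.1185  0.015 ]
 [ 0.6191 -0.2927  0.015 ]
 [ 0.4723 -0.3189  0.015 ]
 [ 0.4429 -0.1429  0.015 ]] [np.float64(0.17730607125563275), np.float64(0.1490242025573082), np.float64(0.17841372953955983), np.float64(0.1448889470239741)]
handle (array([ 0.4866, -0.0654,  0.1825]), np.float64(0.0019290007131165486)) (array([ 0.4986, -0.1272,  0.1849]), np.float64(0.0026535405226628143))
lid 231 [0.5342 0.1864 0.0749] [0.5118 0.1632 0.0685] [0.5567 0.2095 0.0817]
strip 36 [0.5451 0.195  0.0752]
138
[0.5577 0.1944 0.075 ]
[0.5345 0.191  0.075 ]
[0.5461 0.1946 0.075 ]
[0.5496 0.2024 0.075 ]
[0.5421 0.1854 0.075 ]
```

Candidates for the jar are the grey one with a black lid and pale seal strip, top (243,225), and the turquoise one at (234,189). The first fits the description. Of the scanners, the grey one at (202,237) fits and the purple one at (154,233) doesn't. The crops confirm both. Travelling above the jar.

Emit:
move_arm([
  {"dx": 0.06, "dy": -0.05, "dz": -0.05},
  {"dx": 0.56, "dy": -0.552, "dz": -0.05},
  {"dx": 0.56, "dy": -0.552, "dz": -0.05},
  {"dx": 0.56, "dy": -0.552, "dz": -0.05},
  {"dx": 0.56, "dy": -0.552, "dz": -0.05},
  {"dx": 0.56, "dy": -0.552, "dz": -0.05},
  {"dx": 0.56, "dy": -0.552, "dz": -0.05},
  {"dx": 0.56, "dy": -0.552, "dz": -0.05},
], grip=100)

```text
invalid input
```

```bash
python3 - <<'E'
from h import *
np.set_printoptions(precision=4,suppress=True)
D=np.load('pics/top0.npy');P=cloud('top',D)
t=cv2.imread('pics/top0.png').min(-1)
# strip mask in the lid
sub=P[205:245,225:262];g=t[205:245,225:262]
lid=(np.hypot(sub[...,0]-.534,sub[...,1]-.186)<.023)&(sub[...,2]>.068)
for th in(60,80,100):
    m=lid&(g>th);c=sub[m].mean(0);d=c[:2]-[.534,.186];print(th,m.sum(),c,np.degrees(np.arctan2(d[1],d[0])))
# scene view
D=np.load('pics/scene0.npy');P=cloud('scene',D);t=cv2.imread('pics/scene0.png').min(-1)
lid=(np.hypot(P[...,0]-.534,P[...,1]-.186)<.026)&(P[...,2]>.068)&(P[...,2]<.085)
print(lid.sum(),P[lid].mean(0),P[lid].min(0),P[lid].max(0));c0=(P[lid].min(0)+P[lid].max(0))/2
for th in(60,80,100):
    m=lid&(t>th);c=P[m].mean(0);d=c[:2]-c0[:2];print(th,m.sum(),c,np.degrees(np.arctan2(d[1],d[0])))
from cell import status
s=status.get_state();print(s['tcp_pos'],s['q'],s['tool_rot'])
E
```

```text
60 44 [0.5412 0.1943 0.0753] 49.06795656710156
80 32 [0.5442 0.1942 0.0755] 38.79640045137446
100 26 [0.5463 0.194  0.0752] 33.04996463961509
110 [0.5389 0.1862 0.0743] [0.5161 0.1641 0.0687] [0.5594 0.209  0.0832]
60 28 [0.5448 0.197  0.0739] 55.673573182868935
80 19 [0.5467 0.1955 0.0742] 44.781659159761276
100 15 [0.5479 0.1956 0.0742] 41.744399573252124
[ 0.2794 -0.5584  0.2302] [-70.2436   3.0545  92.486    0.0017  84.567   -6.8193] [[ 0.8943  0.4474 -0.0006]
 [ 0.4474 -0.8943  0.0018]
 [ 0.0003 -0.0019 -1.    ]]
```

Emit:
move_arm([
  {"dx": 0.06, "dy": -0.05, "dz": -0.05, "twist": 0},
  {"dx": 0.56, "dy": -0.552, "dz": -0.05, "twist": 0},
  {"dx": 0.56, "dy": -0.552, "dz": -0.05, "twist": 0},
  {"dx": 0.56, "dy": -0.552, "dz": -0.05, "twist": 0},
  {"dx": 0.56, "dy": -0.552, "dz": -0.05, "twist": 0},
  {"dx": 0.56, "dy": -0.552, "dz": -0.05, "twist": 0},
  {"dx": 0.56, "dy": -0.552, "dz": -0.05, "twist": 0},
  {"dx": 0.56, "dy": -0.552, "dz": -0.05, "twist": 0},
])

```text
clock: 1.1
tcp_pos: [0.4395, -0.0939, 0.2745]
tool_rot: [[0.894, 0.447, 0.0], [0.447, -0.894, -0.0], [0.0, 0.0, -1.0]]
contact_force: [-0.1, -0.1, 0.3]
opening: 0.0855
```

Emit:
move_arm([
  {"dx": 0.2, "dy": -0.198, "dz": 0, "twist": 0},
  {"dx": 0.2, "dy": -0.198, "dz": 0, "twist": 0},
  {"dx": 0.2, "dy": -0.198, "dz": 0, "twist": 0},
  {"dx": 0.2, "dy": -0.198, "dz": 0.0, "twist": 0},
  {"dx": 0.2, "dy": -0.198, "dz": 0.06, "twist": 0},
  {"dx": 0.2, "dy": -0.198, "dz": 0.1, "twist": 0},
  {"dx": 0.2, "dy": -0.198, "dz": 0.1, "twist": 0},
])

```text
clock: 1.98
tcp_pos: [0.5263, 0.1705, 0.1694]
tool_rot: [[0.894, 0.448, -0.01], [0.448, -0.894, -0.002], [-0.01, -0.003, -1.0]]
contact_force: [-0.1, 0.9, 0.4]
opening: 0.0855
```

Emit:
move_arm([
  {"dx": 0.0138, "dy": -0.0105, "dz": 0.04, "twist": 0},
  {"dx": 0.0138, "dy": -0.0105, "dz": 0.06, "twist": 0},
  {"dx": 0.0138, "dy": -0.0105, "dz": 0.06, "twist": 0},
])

```text
clock: 2.35
tcp_pos: [0.5367, 0.1855, 0.1142]
tool_rot: [[0.895, 0.447, -0.002], [0.447, -0.895, -0.001], [-0.002, -0.0, -1.0]]
contact_force: [0.9, 0.3, -0.3]
opening: 0.0853
```

Emit:
move_arm([
  {"dx": -0.001, "dy": 0, "dz": 0.045, "twist": 0},
  {"dx": -0.001, "dy": 0, "dz": 0.083, "twist": 0},
  {"dx": -0.001, "dy": 0, "dz": 0.083, "twist": 0},
])

```text
clock: 2.72
tcp_pos: [0.5349, 0.1849, 0.0305]
tool_rot: [[0.895, 0.447, -0.004], [0.447, -0.895, -0.001], [-0.004, -0.001, -1.0]]
contact_force: [-0.1, 0.1, 0.6]
opening: 0.0854
```

```bash
python3 - <<'E'
from cell import eyes,status
import cv2,numpy as np
p,d=eyes.camera('scene');s=p[130:230,310:440,::-1]
cv2.imwrite('pics/s1.png',cv2.resize(s,None,fx=5,fy=5,interpolation=cv2.INTER_CUBIC))
x=status.get_state();print(x['tcp_pos'],x['contact_force'])
E
```

```text
[0.53671237 0.18533906 0.03264792] [0.4959749  0.24109753 0.83243326]
```

View pics/s1.png

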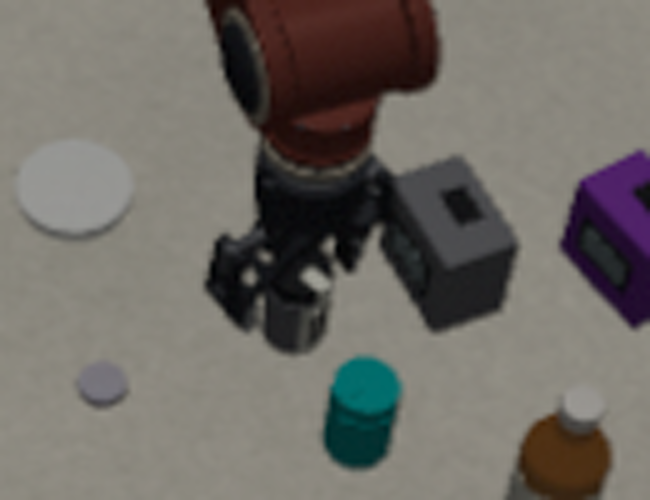

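The fingers straddle the jar (crop (300,310)) and clear the scanner. Closing.

Emit:
move_arm([
  {"dx": 0, "dy": 0, "dz": 0, "twist": 0},
  {"dx": 0, "dy": 0, "dz": 0, "twist": 0},
  {"dx": 0, "dy": 0, "dz": 0, "twist": 0},
  {"dx": 0, "dy": 0, "dz": 0, "twist": 0},
  {"dx": 0, "dy": 0, "dz": 0, "twist": 0},
  {"dx": 0, "dy": 0, "dz": 0, "twist": 0},
], grip=20)

```text
clock: 3.52
tcp_pos: [0.5384, 0.1864, 0.0346]
tool_rot: [[0.894, 0.447, 0.004], [0.447, -0.894, 0.001], [0.004, 0.001, -1.0]]
contact_force: [-1.6, -0.1, 7.5]
opening: 0.0462
```

Emit:
move_arm([
  {"dx": 0, "dy": 0, "dz": -0.002, "twist": -0.15},
  {"dx": 0, "dy": 0, "dz": -0.002, "twist": -0.32},
  {"dx": 0, "dy": 0, "dz": -0.002, "twist": -0.49},
  {"dx": 0, "dy": 0, "dz": -0.002, "twist": -0.66},
  {"dx": 0, "dy": 0, "dz": -0.002, "twist": -0.83},
  {"dx": 0, "dy": 0, "dz": -0.002, "twist": -1.0},
  {"dx": 0, "dy": 0, "dz": -0.002, "twist": -1.17},
  {"dx": 0, "dy": 0, "dz": -0.002, "twist": -1.17},
])

```text
clock: 4.53
tcp_pos: [0.5371, 0.1859, 0.0346]
tool_rot: [[-0.061, 0.998, 0.002], [0.998, 0.061, 0.0], [0.0, 0.002, -1.0]]
contact_force: [-0.1, 0.3, 1.9]
opening: 0.0459
```

```bash
python3 - <<'E'
from cell import eyes,status
import cv2,numpy as np
out=[]
for n,sl in(('scene',np.s_[140:210,340:430]),('top',np.s_[195:265,190:280])):
    p,d=eyes.camera(n);out.append(cv2.resize(p[sl][:,:,::-1],None,fx=4,fy=4,interpolation=cv2.INTER_CUBIC))
cv2.imwrite('pics/s2.png',np.hstack(out))
x=status.get_state();print(x['tcp_pos'],x['contact_force'],x['tool_rot'],x['q'])
E
```

```text
[0.53706826 0.1858529  0.03455835] [-0.51616316  0.33148923  1.57178735] [[-6.04601925e-02  9.98169780e-01  1.28667123e-03]
 [ 9.98170597e-01  6.04599372e-02  2.36476269e-04]
 [ 1.58251404e-04  1.29861479e-03 -9.99999144e-01]] [ 1.15869651e+01  7.07725898e+00  1.08214532e+02 -1.69793491e-03
  6.46332690e+01  8.12146952e+00]
```

View pics/s2.png

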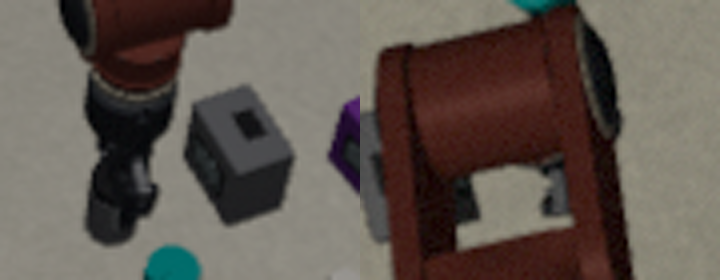

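Emit:
move_arm([
  {"dx": 0, "dy": 0, "dz": 0, "twist": 0},
  {"dx": 0, "dy": 0, "dz": 0, "twist": 0},
  {"dx": 0, "dy": 0, "dz": 0, "twist": 0},
  {"dx": 0, "dy": 0, "dz": -0.03, "twist": 0},
  {"dx": 0, "dy": 0, "dz": -0.09, "twist": 0},
  {"dx": 0, "dy": 0, "dz": -0.15, "twist": 0},
  {"dx": 0, "dy": 0, "dz": -0.21, "twist": 0},
  {"dx": -0.05, "dy": -0.02, "dz": -0.24, "twist": 0},
], grip=80)

```text
clock: 5.62
tcp_pos: [0.5211, 0.1358, 0.2785]
tool_rot: [[-0.067, 0.998, 0.007], [0.998, 0.067, 0.001], [0.001, 0.007, -1.0]]
contact_force: [-0.8, -1.7, -0.0]
opening: 0.0683
```

Emit:
move_arm([
  {"dx": -0.06, "dy": -0.02, "dz": 0, "twist": 0},
  {"dx": -0.12, "dy": -0.02, "dz": 0, "twist": 0},
  {"dx": -0.18, "dy": -0.02, "dz": 0, "twist": 0},
  {"dx": -0.24, "dy": -0.04, "dz": 0, "twist": -0.06},
  {"dx": -0.24, "dy": -0.04, "dz": 0, "twist": -0.12},
])

```text
clock: 6.25
tcp_pos: [0.4938, -0.1112, 0.2735]
tool_rot: [[-0.177, 0.984, -0.001], [0.984, 0.177, -0.001], [-0.001, -0.001, -1.0]]
contact_force: [1.2, 0.6, -0.6]
opening: 0.0686
```

```bash
python3 - <<'E'
from cell import eyes,status
import cv2,numpy as np
out=[]
for n,sl in(('scene',np.s_[140:210,340:430]),('top',np.s_[195:265,180:270])):
    p,d=eyes.camera(n);cv2.imwrite(f'pics/{n}3.png',p[:,:,::-1]);np.save(f'pics/{n}3.npy',d)
    out.append(cv2.resize(p[sl][:,:,::-1],None,fx=4,fy=4,interpolation=cv2.INTER_CUBIC))
cv2.imwrite('pics/s3.png',np.hstack(out))
x=status.get_state();print(x['tcp_pos'],x['contact_force'],x['tool_rot'],x['q'],x['clock'])
from h import *
for n in('top','scene'):
    P=cloud(n,np.load(f'pics/{n}3.npy'));t=cv2.imread(f'pics/{n}3.png').min(-1)
    lid=(np.hypot(P[...,0]-.535,P[...,1]-.186)<.028)&(P[...,2]>.068)&(P[...,2]<.085)
    c0=(P[lid].min(0)+P[lid].max(0))/2;print(n,lid.sum(),P[lid].mean(0),c0)
    for th in(80,100):
        m=lid&(t>th);c=P[m].mean(0);d=c[:2]-c0[:2];print(th,m.sum(),c,np.degrees(np.arctan2(d[1],d[0])))
E
```

```text
[ 0.49444949 -0.10860485  0.27352809] [-0.34568369  0.85127688  0.20689437] [[-1.79138875e-01  9.83823749e-01 -3.07907353e-04]
 [ 9.83823755e-01  1.79138950e-01  2.35726695e-04]
 [ 2.87071720e-04 -2.60698753e-04 -9.99999925e-01]] [-2.08200378e+01 -1.47808878e+01  1.04927631e+02  6.35373763e-03
  8.98745468e+01 -3.11396612e+01] 6.35
top 223 [0.53545797 0.18253211 0.07492326] [0.53660402 0.18280926 0.07538557]
80 40 [0.53194431 0.19666694 0.07571309] 108.58543458761842
100 31 [0.533493   0.19738351 0.07573549] 102.04948438186655
scene 119 [0.54071463 0.18341471 0.07448663] [0.5390528  0.18442424 0.07585324]
80 20 [0.53557721 0.19718674 0.07586023] 105.23384963791372
100 17 [0.5363398  0.19770258 0.07607122] 101.54762759455356
```

View pics/s3.png

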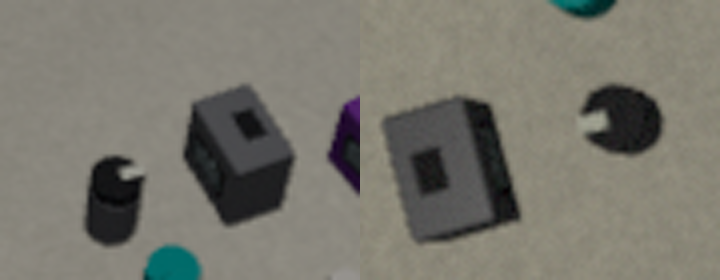

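Jar label now at about 104° against 105.7° wanted, so the jar is done. Next is the handle.

Emit:
move_arm([
  {"dx": 0.01, "dy": 0.0, "dz": 0.04, "twist": 0},
  {"dx": 0.01, "dy": 0.0, "dz": 0.08, "twist": 0},
  {"dx": 0.01, "dy": 0.0, "dz": 0.106, "twist": 0},
  {"dx": 0.01, "dy": 0.0, "dz": 0.106, "twist": 0},
])

```text
clock: 6.85
tcp_pos: [0.4914, -0.0962, 0.165]
tool_rot: [[-0.183, 0.983, -0.005], [0.983, 0.183, 0.002], [0.003, -0.005, -1.0]]
contact_force: [-0.3, 0.5, 0.0]
opening: 0.0682
```

```bash
python3 - <<'E'
from cell import eyes,status
import cv2,numpy as np
p,d=eyes.camera('scene');s=p[100:220,200:340,::-1]
cv2.imwrite('pics/s4.png',cv2.resize(s,None,fx=5,fy=5,interpolation=cv2.INTER_CUBIC))
x=status.get_state();print(x['tcp_pos'],x['contact_force'])
E
```

```text
[ 0.49267974 -0.09675738  0.16715682] [0.20261683 0.74301899 0.88995746]
```

View pics/s4.png

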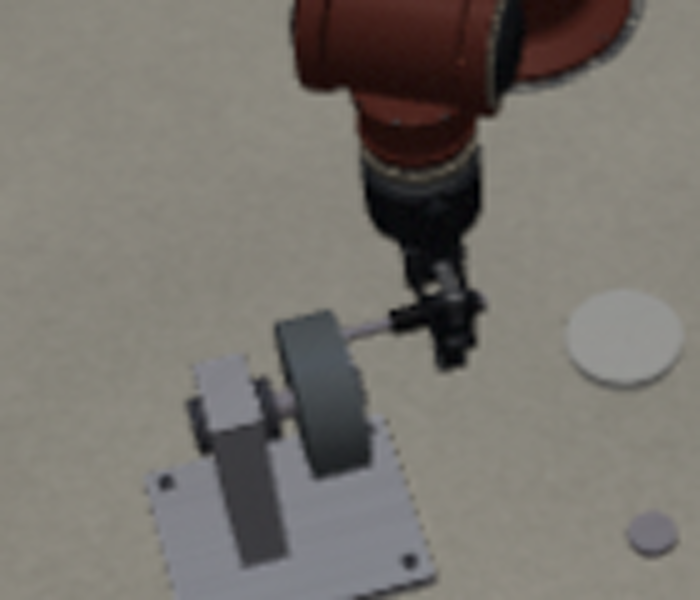

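The fingers straddle the black sleeve at crop (440,310). Closing.

Emit:
move_arm([
  {"dx": 0, "dy": 0, "dz": 0, "twist": 0},
  {"dx": 0, "dy": 0, "dz": 0, "twist": 0},
  {"dx": 0, "dy": 0, "dz": 0, "twist": 0},
  {"dx": 0, "dy": 0, "dz": 0, "twist": 0},
  {"dx": 0, "dy": 0, "dz": 0, "twist": 0},
  {"dx": 0, "dy": 0, "dz": 0, "twist": 0},
  {"dx": 0, "dy": 0, "dz": 0, "twist": 0},
  {"dx": 0, "dy": 0, "dz": 0, "twist": 0},
], grip=0)

```text
clock: 7.9
tcp_pos: [0.4932, -0.0979, 0.169]
tool_rot: [[-0.182, 0.983, 0.0], [0.983, 0.182, -0.001], [-0.001, 0.0, -1.0]]
contact_force: [-3.9, 0.0, 4.8]
opening: 0.0162
```

```bash
python3 - <<'E'
from cell import status
import numpy as np
for _ in range(3):
    x=status.get_state();print(x['tcp_pos'],x['contact_force'],x['torque'],x['tool_rot'][0],x['opening'],x['clock'])
E
```

```text
[ 0.49315174 -0.09790498  0.16900541] [-3.89593795  0.03834498  4.81788633] [2.01603610e-04 6.35753598e-01 1.68928231e-02] [-1.81842199e-01  9.83327680e-01  2.96741451e-04] 0.016210955040234756 7.9
[ 0.49315174 -0.09790498  0.16900541] [-3.89593795  0.03834498  4.81788633] [2.01603610e-04 6.35753598e-01 1.68928231e-02] [-1.81842199e-01  9.83327680e-01  2.96741451e-04] 0.016210955040234756 7.9
[ 0.49315174 -0.09790498  0.16900541] [-3.89593795  0.03834498  4.81788633] [2.01603610e-04 6.35753598e-01 1.68928231e-02] [-1.81842199e-01  9.83327680e-01  2.96741451e-04] 0.016210955040234756 7.9
```

```bash
python3 - <<'E'
import numpy as np
th0=-21.5;r=.04
P=lambda t:np.array([r*np.sin(np.radians(t)),-r*np.cos(np.radians(t))])
c=P(th0)
for k in range(13):
    a=th0+30*k
    o=[np.round(P(a+6*j)-c,4) for j in range(1,6)]
    print(k,a+30,"; ".join(f"{x[0]:.4f} {x[1]:.4f}" for x in o)); c=c+o[-1]
E
```

```text
0 8.5 0.0040 -0.0013; 0.0081 -0.0022; 0.0122 -0.0027; 0.0164 -0.0027; 0.0206 -0.0023
1 38.5 0.0041 0.0008; 0.0081 0.0020; 0.0119 0.0037; 0.0156 0.0058; 0.0190 0.0082
2 68.5 0.0031 0.0028; 0.0059 0.0059; 0.0084 0.0092; 0.0105 0.0128; 0.0123 0.0167
3 98.5 0.0013 0.0039; 0.0022 0.0080; 0.0027 0.0122; 0.0027 0.0164; 0.0023 0.0205
4 128.5 -0.0008 0.0041; -0.0021 0.0081; -0.0037 0.0120; -0.0058 0.0156; -0.0082 0.0190
5 158.5 -0.0028 0.0032; -0.0059 0.0060; -0.0093 0.0085; -0.0129 0.0106; -0.0167 0.0123
6 188.5 -0.0040 0.0014; -0.0080 0.0023; -0.0122 0.0027; -0.0164 0.0028; -0.0206 0.0024
7 218.5 -0.0041 -0.0009; -0.0080 -0.0021; -0.0119 -0.0038; -0.0155 -0.0058; -0.0189 -0.0083
8 248.5 -0.0032 -0.0028; -0.0060 -0.0058; -0.0085 -0.0092; -0.0106 -0.0128; -0.0124 -0.0166
9 278.5 -0.0013 -0.0040; -0.0022 -0.0081; -0.0027 -0.0122; -0.0027 -0.0164; -0.0023 -0.0206
10 308.5 0.0008 -0.0041; 0.0021 -0.0081; 0.0038 -0.0119; 0.0058 -0.0156; 0.0083 -0.0190
11 338.5 0.0027 -0.0031; 0.0058 -0.0059; 0.0092 -0.0084; 0.0128 -0.0106; 0.0166 -0.0123
12 368.5 0.0040 -0.0013; 0.0081 -0.0022; 0.0122 -0.0027; 0.0164 -0.0027; 0.0206 -0.0023
```

Emit:
move_arm([
  {"dx": 0, "dy": 0.004, "dz": -0.0013, "twist": 0},
  {"dx": 0, "dy": 0.0081, "dz": -0.0022, "twist": 0},
  {"dx": 0, "dy": 0.0122, "dz": -0.0027, "twist": 0},
  {"dx": 0, "dy": 0.0164, "dz": -0.0027, "twist": 0},
  {"dx": 0, "dy": 0.0206, "dz": -0.0023, "twist": 0},
])

```text
clock: 8.52
tcp_pos: [0.5136, -0.0941, 0.172]
tool_rot: [[-0.182, 0.983, 0.001], [0.983, 0.182, -0.001], [-0.001, 0.0, -1.0]]
contact_force: [-4.8, 0.9, 7.2]
opening: 0.0162
```

Emit:
move_arm([
  {"dx": 0, "dy": 0.0041, "dz": 0.0008, "twist": 0},
  {"dx": 0, "dy": 0.0081, "dz": 0.002, "twist": 0},
  {"dx": 0, "dy": 0.0119, "dz": 0.0037, "twist": 0},
  {"dx": 0, "dy": 0.0156, "dz": 0.0058, "twist": 0},
  {"dx": 0, "dy": 0.019, "dz": 0.0082, "twist": 0},
])

```text
clock: 9.15
tcp_pos: [0.5334, -0.0905, 0.1636]
tool_rot: [[-0.182, 0.983, 0.004], [0.983, 0.182, -0.0], [-0.001, 0.003, -1.0]]
contact_force: [-0.5, 0.6, 5.5]
opening: 0.0161
```

Emit:
move_arm([
  {"dx": 0, "dy": 0.0031, "dz": 0.0028, "twist": 0},
  {"dx": 0, "dy": 0.0059, "dz": 0.0059, "twist": 0},
  {"dx": 0, "dy": 0.0084, "dz": 0.0092, "twist": 0},
  {"dx": 0, "dy": 0.0105, "dz": 0.0128, "twist": 0},
  {"dx": 0, "dy": 0.0123, "dz": 0.0167, "twist": 0},
])

```text
clock: 9.78
tcp_pos: [0.5457, -0.0882, 0.1459]
tool_rot: [[-0.182, 0.983, 0.004], [0.983, 0.182, -0.0], [-0.001, 0.004, -1.0]]
contact_force: [5.2, 1.0, 4.0]
opening: 0.016
```

Emit:
move_arm([
  {"dx": 0, "dy": 0.0013, "dz": 0.0039, "twist": 0},
  {"dx": 0, "dy": 0.0022, "dz": 0.008, "twist": 0},
  {"dx": 0, "dy": 0.0027, "dz": 0.0122, "twist": 0},
  {"dx": 0, "dy": 0.0027, "dz": 0.0164, "twist": 0},
  {"dx": 0, "dy": 0.0023, "dz": 0.0205, "twist": 0},
])

```text
clock: 10.4
tcp_pos: [0.5471, -0.0879, 0.124]
tool_rot: [[-0.182, 0.983, 0.002], [0.983, 0.182, -0.0], [-0.001, 0.002, -1.0]]
contact_force: [5.1, -0.3, -0.8]
opening: 0.0161
```

Emit:
move_arm([
  {"dx": 0, "dy": -0.0008, "dz": 0.0041, "twist": 0},
  {"dx": 0, "dy": -0.0021, "dz": 0.0081, "twist": 0},
  {"dx": 0, "dy": -0.0037, "dz": 0.012, "twist": 0},
  {"dx": 0, "dy": -0.0058, "dz": 0.0156, "twist": 0},
  {"dx": 0, "dy": -0.0082, "dz": 0.019, "twist": 0},
])

```text
clock: 11.02
tcp_pos: [0.5376, -0.0896, 0.1053]
tool_rot: [[-0.182, 0.983, -0.001], [0.983, 0.182, -0.001], [-0.0, -0.002, -1.0]]
contact_force: [0.6, -3.3, 2.0]
opening: 0.0162
```

Emit:
move_arm([
  {"dx": 0, "dy": -0.0028, "dz": 0.0032, "twist": 0},
  {"dx": 0, "dy": -0.0059, "dz": 0.006, "twist": 0},
  {"dx": 0, "dy": -0.0093, "dz": 0.0085, "twist": 0},
  {"dx": 0, "dy": -0.0129, "dz": 0.0106, "twist": 0},
  {"dx": 0, "dy": -0.0167, "dz": 0.0123, "twist": 0},
])

```text
clock: 11.65
tcp_pos: [0.5226, -0.0925, 0.0948]
tool_rot: [[-0.182, 0.983, 0.002], [0.983, 0.182, -0.0], [-0.001, 0.002, -1.0]]
contact_force: [0.3, -1.2, 7.8]
opening: 0.0161
```

Emit:
move_arm([
  {"dx": 0, "dy": -0.004, "dz": 0.0014, "twist": 0},
  {"dx": 0, "dy": -0.008, "dz": 0.0023, "twist": 0},
  {"dx": 0, "dy": -0.0122, "dz": 0.0027, "twist": 0},
  {"dx": 0, "dy": -0.0164, "dz": 0.0028, "twist": 0},
  {"dx": 0, "dy": -0.0206, "dz": 0.0024, "twist": 0},
])

```text
clock: 12.28
tcp_pos: [0.5035, -0.096, 0.0927]
tool_rot: [[-0.182, 0.983, 0.006], [0.983, 0.182, -0.0], [-0.001, 0.006, -1.0]]
contact_force: [5.2, 0.1, 6.4]
opening: 0.0161
```

Emit:
move_arm([
  {"dx": 0, "dy": -0.0041, "dz": -0.0009, "twist": 0},
  {"dx": 0, "dy": -0.008, "dz": -0.0021, "twist": 0},
  {"dx": 0, "dy": -0.0119, "dz": -0.0038, "twist": 0},
  {"dx": 0, "dy": -0.0155, "dz": -0.0058, "twist": 0},
  {"dx": 0, "dy": -0.0189, "dz": -0.0083, "twist": 0},
])

```text
clock: 12.9
tcp_pos: [0.4852, -0.0994, 0.1004]
tool_rot: [[-0.182, 0.983, 0.007], [0.983, 0.182, -0.0], [-0.001, 0.007, -1.0]]
contact_force: [8.2, -0.8, 1.0]
opening: 0.016
```

Emit:
move_arm([
  {"dx": 0, "dy": -0.0032, "dz": -0.0028, "twist": 0},
  {"dx": 0, "dy": -0.006, "dz": -0.0058, "twist": 0},
  {"dx": 0, "dy": -0.0085, "dz": -0.0092, "twist": 0},
  {"dx": 0, "dy": -0.0106, "dz": -0.0128, "twist": 0},
  {"dx": 0, "dy": -0.0124, "dz": -0.0166, "twist": 0},
])

```text
clock: 13.52
tcp_pos: [0.4728, -0.1017, 0.1161]
tool_rot: [[-0.182, 0.983, 0.007], [0.983, 0.182, -0.0], [-0.001, 0.007, -1.0]]
contact_force: [10.9, -0.5, -3.4]
opening: 0.0159
```

Emit:
move_arm([
  {"dx": 0, "dy": -0.0013, "dz": -0.004, "twist": 0},
  {"dx": 0, "dy": -0.0022, "dz": -0.0081, "twist": 0},
  {"dx": 0, "dy": -0.0027, "dz": -0.0122, "twist": 0},
  {"dx": 0, "dy": -0.0027, "dz": -0.0164, "twist": 0},
  {"dx": 0, "dy": -0.0023, "dz": -0.0206, "twist": 0},
])

```text
clock: 14.15
tcp_pos: [0.4694, -0.1023, 0.135]
tool_rot: [[-0.182, 0.983, 0.004], [0.983, 0.182, -0.001], [-0.001, 0.003, -1.0]]
contact_force: [10.4, -4.5, -8.7]
opening: 0.016
```

Emit:
move_arm([
  {"dx": 0, "dy": 0.0008, "dz": -0.0041, "twist": 0},
  {"dx": 0, "dy": 0.0021, "dz": -0.0081, "twist": 0},
  {"dx": 0, "dy": 0.0038, "dz": -0.0119, "twist": 0},
  {"dx": 0, "dy": 0.0058, "dz": -0.0156, "twist": 0},
  {"dx": 0, "dy": 0.0083, "dz": -0.019, "twist": 0},
])

```text
clock: 14.78
tcp_pos: [0.4741, -0.1013, 0.1517]
tool_rot: [[-0.182, 0.983, -0.007], [0.983, 0.182, -0.002], [-0.0, -0.007, -1.0]]
contact_force: [0.1, -7.7, -9.2]
opening: 0.016
```

Emit:
move_arm([
  {"dx": 0, "dy": 0.0027, "dz": -0.0031, "twist": 0},
  {"dx": 0, "dy": 0.0058, "dz": -0.0059, "twist": 0},
  {"dx": 0, "dy": 0.0092, "dz": -0.0084, "twist": 0},
  {"dx": 0, "dy": 0.0128, "dz": -0.0106, "twist": 0},
  {"dx": 0, "dy": 0.0166, "dz": -0.0123, "twist": 0},
])

```text
clock: 15.4
tcp_pos: [0.4882, -0.0987, 0.1663]
tool_rot: [[-0.182, 0.983, -0.014], [0.983, 0.182, -0.002], [0.001, -0.014, -1.0]]
contact_force: [-14.9, -5.2, 10.5]
opening: 0.0159
```

Emit:
move_arm([
  {"dx": 0, "dy": 0.004, "dz": -0.0013, "twist": 0},
  {"dx": 0, "dy": 0.0081, "dz": -0.0022, "twist": 0},
  {"dx": 0, "dy": 0.0122, "dz": -0.0027, "twist": 0},
  {"dx": 0, "dy": 0.0164, "dz": -0.0027, "twist": 0},
  {"dx": 0, "dy": 0.0206, "dz": -0.0023, "twist": 0},
])

```text
clock: 16.02
tcp_pos: [0.513, -0.0942, 0.172]
tool_rot: [[-0.182, 0.983, -0.001], [0.983, 0.182, -0.001], [-0.001, -0.001, -1.0]]
contact_force: [-4.5, -1.1, 12.1]
opening: 0.0162
```

```bash
cat > fit.py <<'E'
import numpy as np
from scipy.optimize import least_squares
A=np.array([
[.5136,-.0941,.172,-4.8,.9,7.2],[.5334,-.0905,.1636,-.5,.6,5.5],[.5457,-.0882,.1459,5.2,1.0,4.0],[.5471,-.0879,.124,5.1,-.3,-.8],
[.5376,-.0896,.1053,.6,-3.3,2.0],[.5226,-.0925,.0948,.3,-1.2,7.8],[.5035,-.096,.0927,5.2,.1,6.4],[.4852,-.0994,.1004,8.2,-.8,1.0],
[.4728,-.1017,.1161,10.9,-.5,-3.4],[.4694,-.1023,.135,10.4,-4.5,-8.7],[.4741,-.1013,.1517,.1,-7.7,-9.2],[.4882,-.0987,.1663,-14.9,-5.2,10.5],[.513,-.0942,.172,-4.5,-1.1,12.1]])
def run(A,sgn,ex=np.array([.983,.182])):
    X=A[:,:2]@ex;Z=A[:,2]+.019
    s=least_squares(lambda p:np.hypot(X-p[0],Z-p[1])-p[2],[X.mean(),.15,.04]).x
    th=np.arctan2(X-s[0],Z-s[1]);fx=A[:,3:5]@ex;fz=A[:,5]
    ft=fx*np.cos(th)-fz*np.sin(th);fr=fx*np.sin(th)+fz*np.cos(th)
    return s,th,ft,fr,np.hypot(X-s[0],Z-s[1])
if __name__=="__main__":
    np.set_printoptions(precision=2,suppress=True,linewidth=150)
    s,th,ft,fr,r=run(A,1);print(np.round(s,4),np.round(r*1e3,1))
    print(np.degrees(th));print('ft',ft);print('fr',fr)
    M=np.c_[np.ones_like(th),np.cos(th),np.sin(th)]
    c,res,_,_=np.linalg.lstsq(M,ft,rcond=None);print(c,np.hypot(*c[1:]),M@c-ft)
    # ft=-f+G sin(th+al): cos coef=G sin al, sin coef=G cos al
    al=np.degrees(np.arctan2(c[1],c[2]));print('alpha',al,'theta_final',180-al)
E
python3 fit.py
```

```text
[0.48 0.15 0.04] [40.  40.1 40.  39.9 39.9 40.1 40.  39.9 39.9 40.  40.1 39.8 39.9]
[   7.17   38.76   70.17  102.04  132.6   159.37 -172.4  -143.19 -113.97  -86.18  -61.14  -31.5     6.3 ]
ft [-5.42 -3.74 -1.97 -0.25 -1.46 -2.82 -4.24 -5.74 -7.42 -8.05 -8.69 -7.81 -5.92]
fr [ 6.58  4.05  6.34  5.02 -1.36 -7.27 -7.02 -5.54 -8.33 -9.96 -3.3  17.1  11.52]
[-4.79 -1.26  3.55] 3.765362363435485 [-0.18  0.19  0.08 -0.81  0.14  0.46  0.23 -0.17 -0.1  -0.36  0.18  0.09  0.27]
alpha -19.54944457523784 theta_final 199.54944457523783
```

Clean fit: friction 4.79 N (expected 4.75) and amplitude 3.77 N (expected 3.6–4.2). The heavy side is down at handle angle ≈ 199.5°. I'll go there backwards, so the reverse readings check the result.

```bash
python3 - <<'E'
import numpy as np
r=.04
P=lambda t:np.array([r*np.sin(np.radians(t)),-r*np.cos(np.radians(t))])
c=P(8.5)
for k in range(6):
    a=8.5-30*k
    n=5 if k<5 else 4
    o=[np.round(P(a-6*j)-c,4) for j in range(1,n+1)]
    print(k,a-6*n,"; ".join(f"{x[0]:.4f} {x[1]:.4f}" for x in o)); c=c+o[-1]
E
```

```text
0 -21.5 -0.0042 -0.0004; -0.0084 -0.0004; -0.0125 0.0001; -0.0166 0.0010; -0.0206 0.0023
1 -51.5 -0.0038 0.0018; -0.0074 0.0039; -0.0108 0.0064; -0.0138 0.0092; -0.0166 0.0124
2 -81.5 -0.0024 0.0034; -0.0045 0.0070; -0.0062 0.0109; -0.0074 0.0148; -0.0083 0.0189
3 -111.5 -0.0004 0.0042; -0.0003 0.0084; 0.0001 0.0126; 0.0010 0.0167; 0.0024 0.0206
4 -141.5 0.0017 0.0038; 0.0038 0.0074; 0.0063 0.0108; 0.0092 0.0139; 0.0123 0.0167
5 -165.5 0.0034 0.0024; 0.0070 0.0045; 0.0109 0.0061; 0.0149 0.0074
```

Emit:
move_arm([
  {"dx": 0, "dy": -0.0042, "dz": -0.0004, "twist": 0},
  {"dx": 0, "dy": -0.0084, "dz": -0.0004, "twist": 0},
  {"dx": 0, "dy": -0.0125, "dz": 0.0001, "twist": 0},
  {"dx": 0, "dy": -0.0166, "dz": 0.001, "twist": 0},
  {"dx": 0, "dy": -0.0206, "dz": 0.0023, "twist": 0},
])

```text
clock: 16.65
tcp_pos: [0.4935, -0.0978, 0.1692]
tool_rot: [[-0.182, 0.983, 0.002], [0.983, 0.182, -0.001], [-0.001, 0.002, -1.0]]
contact_force: [1.2, -1.1, 6.9]
opening: 0.0158
```

Emit:
move_arm([
  {"dx": 0, "dy": -0.0038, "dz": 0.0018, "twist": 0},
  {"dx": 0, "dy": -0.0074, "dz": 0.0039, "twist": 0},
  {"dx": 0, "dy": -0.0108, "dz": 0.0064, "twist": 0},
  {"dx": 0, "dy": -0.0138, "dz": 0.0092, "twist": 0},
  {"dx": 0, "dy": -0.0166, "dz": 0.0124, "twist": 0},
])

```text
clock: 17.27
tcp_pos: [0.4762, -0.101, 0.1548]
tool_rot: [[-0.182, 0.983, -0.001], [0.983, 0.182, -0.001], [-0.0, -0.001, -1.0]]
contact_force: [-0.2, -4.3, 1.6]
opening: 0.0163
```

Emit:
move_arm([
  {"dx": 0, "dy": -0.0024, "dz": 0.0034, "twist": 0},
  {"dx": 0, "dy": -0.0045, "dz": 0.007, "twist": 0},
  {"dx": 0, "dy": -0.0062, "dz": 0.0109, "twist": 0},
  {"dx": 0, "dy": -0.0074, "dz": 0.0148, "twist": 0},
  {"dx": 0, "dy": -0.0083, "dz": 0.0189, "twist": 0},
])

```text
clock: 17.9
tcp_pos: [0.4696, -0.1022, 0.1363]
tool_rot: [[-0.182, 0.983, 0.003], [0.983, 0.182, -0.0], [-0.001, 0.003, -1.0]]
contact_force: [5.0, -3.9, 0.1]
opening: 0.0162
```

Emit:
move_arm([
  {"dx": 0, "dy": -0.0004, "dz": 0.0042, "twist": 0},
  {"dx": 0, "dy": -0.0003, "dz": 0.0084, "twist": 0},
  {"dx": 0, "dy": 0.0001, "dz": 0.0126, "twist": 0},
  {"dx": 0, "dy": 0.001, "dz": 0.0167, "twist": 0},
  {"dx": 0, "dy": 0.0024, "dz": 0.0206, "twist": 0},
])

```text
clock: 18.52
tcp_pos: [0.4727, -0.1017, 0.1166]
tool_rot: [[-0.182, 0.983, 0.005], [0.983, 0.182, 0.0], [-0.001, 0.005, -1.0]]
contact_force: [3.9, -2.5, 3.7]
opening: 0.016
```

Emit:
move_arm([
  {"dx": 0, "dy": 0.0017, "dz": 0.0038, "twist": 0},
  {"dx": 0, "dy": 0.0038, "dz": 0.0074, "twist": 0},
  {"dx": 0, "dy": 0.0063, "dz": 0.0108, "twist": 0},
  {"dx": 0, "dy": 0.0092, "dz": 0.0139, "twist": 0},
  {"dx": 0, "dy": 0.0123, "dz": 0.0167, "twist": 0},
])

```text
clock: 19.15
tcp_pos: [0.4848, -0.0995, 0.1007]
tool_rot: [[-0.182, 0.983, 0.004], [0.983, 0.182, -0.0], [-0.001, 0.004, -1.0]]
contact_force: [3.1, -2.5, 8.9]
opening: 0.0159
```

Emit:
move_arm([
  {"dx": 0, "dy": 0.0034, "dz": 0.0024, "twist": 0},
  {"dx": 0, "dy": 0.007, "dz": 0.0045, "twist": 0},
  {"dx": 0, "dy": 0.0109, "dz": 0.0061, "twist": 0},
])

```text
clock: 19.52
tcp_pos: [0.4951, -0.0976, 0.0948]
tool_rot: [[-0.182, 0.983, 0.002], [0.983, 0.182, -0.0], [-0.001, 0.002, -1.0]]
contact_force: [-0.6, -0.7, 10.7]
opening: 0.0163
```

```bash
cat >> fit.py <<'E'
    B=np.array([[.4935,-.0978,.1692,1.2,-1.1,6.9],[.4762,-.101,.1548,-.2,-4.3,1.6],[.4696,-.1022,.1363,5,-3.9,.1],[.4727,-.1017,.1166,3.9,-2.5,3.7],[.4848,-.0995,.1007,3.1,-2.5,8.9],[.4951,-.0976,.0948,-.6,-.7,10.7]])
    ex=np.array([.983,.182]);X=B[:,:2]@ex-s[0];Z=B[:,2]+.019-s[1];t2=np.arctan2(X,Z)
    f2=(B[:,3:5]@ex)*np.cos(t2)-B[:,5]*np.sin(t2)
    print(np.degrees(t2)%360,f2,'pred',-c[0]+c[1]*np.cos(t2)+c[2]*np.sin(t2))
    T=np.r_[th,t2];sg=np.r_[-np.ones(len(th)),np.ones(len(t2))]
    M=np.c_[sg,np.cos(T),np.sin(T)];c2=np.linalg.lstsq(M,np.r_[ft,f2],rcond=None)[0];print(c2,180-np.degrees(np.arctan2(c2[1],c2[2])))
    print('center',s, 'measured now')
E
python3 fit.py
```

```text
[0.48 0.15 0.04] [40.  40.1 40.  39.9 39.9 40.1 40.  39.9 39.9 40.  40.1 39.8 39.9]
[   7.17   38.76   70.17  102.04  132.6   159.37 -172.4  -143.19 -113.97  -86.18  -61.14  -31.5     6.3 ]
ft [-5.42 -3.74 -1.97 -0.25 -1.46 -2.82 -4.24 -5.74 -7.42 -8.05 -8.69 -7.81 -5.92]
fr [ 6.58  4.05  6.34  5.02 -1.36 -7.27 -7.02 -5.54 -8.33 -9.96 -3.3  17.1  11.52]
[-4.79 -1.26  3.55] 3.765362363435485 [-0.18  0.19  0.08 -0.81  0.14  0.46  0.23 -0.17 -0.1  -0.36  0.18  0.09  0.27]
alpha -19.54944457523784 theta_final 199.54944457523783
[337.27 304.22 275.7  246.74 217.54 200.23] [3.57 0.77 0.52 2.07 3.37 4.37] pred [2.26 1.15 1.14 2.03 3.63 4.75]
[ 4.8  -1.11  3.62] 197.0263385065117
center [0.48 0.15 0.04] measured now
```

Forward and reverse together give 197–200°, and the handle is at 200°. One small nudge to about 198°, then settle and check.

Emit:
move_arm([
  {"dx": 0, "dy": 0.0012, "dz": 0.0004, "twist": 0},
  {"dx": 0, "dy": 0.0012, "dz": 0.0004, "twist": 0},
  {"dx": 0, "dy": 0.0012, "dz": 0.0004, "twist": 0},
  {"dx": 0, "dy": 0.0012, "dz": 0.0004, "twist": 0},
])

```text
clock: 20.02
tcp_pos: [0.4962, -0.0974, 0.0944]
tool_rot: [[-0.182, 0.983, 0.003], [0.983, 0.182, -0.0], [-0.001, 0.003, -1.0]]
contact_force: [1.1, -1.4, 8.9]
opening: 0.0159
```

```bash
python3 - <<'E'
from fit import *
from cell import eyes,status
import cv2
x=status.get_state();s,*_=run(A,1);p=x['tcp_pos']
print(p,x['contact_force'],x['joint_vel'],x['opening'],np.degrees(np.arctan2(p[:2]@np.array([.983,.182])-s[0],p[2]+.019-s[1]))%360)
out=[]
for n,sl in(('scene',np.s_[120:240,210:390]),('top',np.s_[170:290,200:380])):
    q,d=eyes.camera(n);out.append(cv2.resize(q[sl][:,:,::-1],None,fx=2.2,fy=2.2,interpolation=cv2.INTER_CUBIC))
    np.save(f'pics/{n}9.npy',d);cv2.imwrite(f'pics/{n}9.png',q[:,:,::-1])
cv2.imwrite('pics/s9.png',np.hstack(out))
print(status.get_state()['tcp_pos'])
E
```

```text
[ 0.49623447 -0.09737555  0.09439846] [ 1.07711012 -1.36382071  8.91904093] [ 0.03436042 -0.04066008 -0.0637035  -0.021953   -0.12715576  0.02971134] 0.015934630779971357 198.4811623460953
[ 0.49621593 -0.09734011  0.09437214]
```

View pics/s9.png

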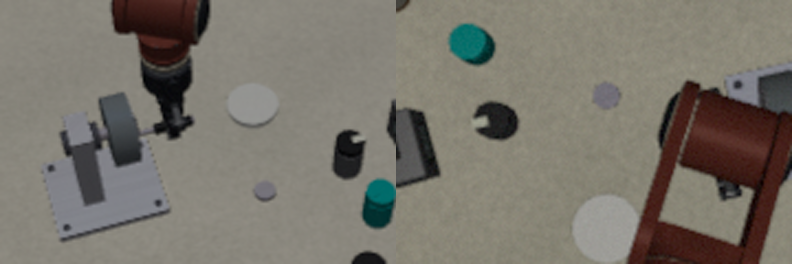

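The left panel shows the fingers on the handle at (175,125). The jar at (350,150) stands with its seal strip toward the scanner, and in the right panel the strip at (480,123) points at the window. The bystanders in view look unmoved. Handing in.

```bash
python3 -c "
from cell import workorder,status
print(workorder.finish_job());print(status.get_state()['clock'])"
```

```text
the job is handed in; nothing more can be done
None
the job is handed in; nothing more can be done
```

I turned the jar, found the rotor's heavy side, and handed the job in at about 20 s with the handle still gripped. The hand-in gives no verdict, so these are my own last checks.

- **Jar:** I turned it about 67° on the spot and let it go. Its label measured 102–109° against about 105.7° wanted, so within about 4°, and it had moved only about 3 mm. The last picture shows it standing with its seal strip pointing at the scanner's window.
- **Rotor:** I cranked one full turn forward, then 166° back. The forward readings gave about 4.8 N of friction and a 3.8 N heavy-side swing, both close to what the task describes. They put the heavy side straight down at a handle angle of 199.5°; with the reverse readings added, it came to 197.0°.
- **Final hold:** the handle is at 198.5° and still, with the fingers closed on the sleeve.
- **Disagreements:** one reverse reading was 1.3 N off the forward fit and the rest were within 0.7 N. Sideways force on the handle reached 17 N during the turn, from small errors in the circle I followed.
- **Bystanders:** I only checked them by eye. Those in the last close-ups looked unmoved. The wrench, well plate and screwdriver were outside them, but the arm never went near those.

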